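# Open a bayonet filter pot on the fabrication bench

### The arm

A 6-joint arm with a two-finger parallel gripper is mounted at the origin on the work surface. World frame = base frame: x ahead of the robot, y to its left, z up, the work surface at z = 0. Lengths are in mm, angles in rad, forces in N, time in s.
With the tool pointing down it reaches from about 275 to 750 mm from the base axis. Payload 10.2 kg.
Tool frame: the origin (TCP) lies midway between the tips of the shut fingers; the grasp point (between the pads) lies 19 mm behind it; z points along the fingers, y is the direction in which the jaws open and shut (so a half turn about z gives the same grasp; the last joint's range is limited). The gripper opens to 85 mm and grips with 20 to 120 N. Pads are 22 mm wide; open, the fingers measure 114 mm over their backs; the gripper's body (76 mm by 85 mm) begins 54 mm behind the grasp point. The pads swing forward as they close: fully open they stand 13 mm farther back than shut.
Start: joints at [-1.553, 0.313, 1.498, -0, 1.331, -0.223], TCP at [125.188, -509.862, 231.294] pointing down, gripper open.
Joint ranges: [-2.94, 2.94], [-0.97, 2.17], [0.19, 2.56], [-1.23, 4.37], [0.02, 3.11], [-2.88, 2.88]. Speed limits (rad/s): [2.39, 2.39, 3.01, 3.14, 3.14, 3.14].

### API

Orientations are given as a unit quaternion [w, x, y, z].
In Python, from rig import ctrl gives the robot as it stands.
- The arm moves only by the tool carry_out, never from a script. Its argument "plan" is a list of rows, each a list of 3 entries, a list of its own where there are three numbers: the finger opening in mm, from 0 to 85.4, then the shift along the tool's x, y, z in mm, then the turn, a rotation vector about the tool's x, y, z in units of 6 degrees (1.0 is 6 degrees). In form: [[grip, [x, y, z], [ax, ay, az]], ...]. A call has 1 to 20 rows; each row shifts and turns the commanded pose from where the row before left it, along the tool's axes as they then stand; what a row does not reach is not made up. A row lasts 1/12 s, in which the tool goes at most 41.7 mm and 7.16 degrees, less where a joint would pass 70% of its speed; a pose out of reach is approached as far as the arm can. A call with a gripper value outside its range is refused whole. The fingers move at their own pace and stop on an object; "grip_force" is the grip in N (left out, the last holds). Time passes only in rows, so rows that do not move let the fingers close. It gives the time, the measured TCP pose, the force and the opening at its end, in the units of the state.
- ctrl.sense(): the state, without advancing time (a new reading comes with each control period).
- ctrl.capture(name): name is "side" or "top"; returns a dict with "color" (400x640x3 uint8, blue, green, red), "range_z" (400x640 float32, mm along the optical axis (not along the pixel's ray), 0 where there is no reading), "fx", "fy", "cx", "cy" (pixels), "cam_to_world" (4x4, takes a point from camera to world coordinates). Camera axes: x right, y up, looking along -z (the intrinsics and any distortion apply to the point x, -y, -z); pixel columns grow to the right and rows downward; lengths in mm; the calibration is good to about 2 mm. A picture is of the moment at which its call begins.
- ctrl.finish_job(): hands the job in, once; it reports no verdict.
The state is a dict: "time_s": time; "joints": joint angles; "dq": joint speeds; "tau": joint torques, N m; "eef_pos": TCP position; "ee_rot": TCP orientation; "force": force on the tool from outside, world axes, zero at the start; "wrist_torque": the same for the moment, N m; "grip_width": opening from 0.0 (shut) to 1.0 (fully open).
Only numpy, scipy, OpenCV 4.12 (cv2) and the standard library are available. Lean on these libraries where they do the work, as an engineer would, in place of code of your own. Each camera call takes 0.05 s, during which the arm holds its last target.

### The job

Open the filter pot on the steel bench: push its red cover down against the spring, and while it is down turn it about a quarter turn anticlockwise (seen from above) until its two ears are clear of the yellow lugs. Then lift it straight off and set it down flat on the floor of the blue tray, black bar upwards; do not drop it in. Leave the spare filter, the magnet and the wrench where they lie.

Things in the scene. Friction and masses are not known exactly. Their poses are not given: they have to be found in the camera images.
- pot: Grey filter pot bolted down; aluminium rim 122 mm across, top 78 mm above the bench, bore 58 mm. Origin: underside centre; z up, the cover's axis. A pipe stub on its -y side reaches 84 mm out, below 60 mm height. Locked, the cover's axes are the pot's, its ears along +x and -x. The cover comes free turned 65 to 110 degrees anticlockwise, the spring lifting it 4 mm above locked height.
- lug (a point): One of two opposite, equal yellow lugs on the rim: middle of the pocket roof over the locked ear, 47 mm out on the pot's +x, 95 mm up; axes as the pot. Lug 40 to 61 mm from the pot's axis, top 101 mm up. Anticlockwise from here it spans -22 to +54 degrees. An end stop blocks clockwise turning. Beyond the pocket (2.5 mm of play) its underside is 7 mm lower: hold the cover down till it is clear.
- cartridge (a joint): White filter cartridge in the bore that pushes the cover up by a spring; it stays in the pot. Travel down in m: 0 with the cover locked, -0.004 with the cover free (its upper stop). The cover must be held at 0.007 or more while it turns; at 0.011 it meets the rim. Push up 7 N at 0, 14 N at 0.011.
- cover_grip (a point): Grip point of the loose red cover (0.25 kg), on its axis, z up, locked 133 mm above the bench. Black bar to hold: 62 mm long (x), 16 thick (y), 38 high, its top 16 mm above this point. Red disc 76 mm across, 22 thick, top 22 mm below. Under it a spigot 54 mm across, 18 high (7 mm of it inside the bore when locked); underside 62 mm below this point, flat.
- cover_ear (a point): Tip of one of the cover's two opposite steel ears, 50 mm out along the cover's +x, 41 mm below the grip point (middle of its 6 mm thickness); ears 14 mm wide.
- tray: Blue open steel parts tray, fixed to the bench, 170 x 170 mm outside, 26 mm high, walls 4 mm, floor 4 mm thick. Origin: centre of its underside; x and y along its sides, z up. The cover standing flat in it has its grip point 66 mm above the bench.
- spare_filter: White spare filter, upright cylinder 52 mm across and 60 mm high. Origin: centre of its underside. Bystander.
- magnet: Red square welding magnet lying flat, 50 x 50 x 18 mm. Origin: centre of its underside. Bystander.
- wrench: Steel wrench 160 mm long lying flat along its x. Bystander.
Not all that is in view belongs to the job. Of the things like the part that bears cover_grip, leave any that is purple; of the rest the larger one is meant.

How it is judged (in metres and radians):
On the way, in this order (a step that is already met when the one before it is completed fails the run):
1. the cover, still in its pockets, is pressed down at least 6 mm (z of cover_grip in the frame of pot below 0.127 m and angle between the x axis of cover_grip and the x axis of pot, either way round below 0.2 rad).
2. the cover is turned at least 60 degrees while still in the pot's mouth (angle between the x axis of cover_grip and the x axis of pot, either way round above 1.047 rad and z of cover_grip in the frame of pot below 0.14 m and horizontal distance between cover_grip and pot below 0.008 m), for 0.05 s.
At the end, for the whole second after the job is handed in: The cover stands at rest on its spigot on the tray's floor, bar upwards: its axis within 50 mm of the tray's centre along each side, tilted less than 0.1 rad, its grip point 60 to 70 mm above the bench (x of cover_grip in the frame of tray between -0.05 and 0.05 m and y of cover_grip in the frame of tray between -0.05 and 0.05 m and z of cover_grip in the frame of tray between 0.06 and 0.07 m and angle between cover_grip's own z axis and vertical below 0.1 rad and linear speed of cover below 0.02 m/s); the robot touches nothing.
It fails at once if the cover is let go more than 10 mm above the tray's floor (horizontal distance between cover_grip and tray below 0.13 m and z of cover_grip in the frame of tray above 0.076 m and contact force between the fingers and cover below 0.1 N and contact force between cover and tray below 0.1 N).
It fails at once if the spare filter is moved more than 30 mm (distance of spare_filter from where it was at the start of the episode above 0.03 m).
It fails at once if the magnet is moved more than 30 mm (distance of magnet from where it was at the start of the episode above 0.03 m).
It fails at once if the wrench is moved more than 30 mm (distance of wrench from where it was at the start of the episode above 0.03 m).
It also fails if it takes over 46 s, if anything falls off the work surface, if the arm or the gripper's body presses on something with over 40 N, if the wrist force passes 120 N, or if a joint passes its speed limit or range.

## Working session

There is one attempt and no reset: what is moved stays moved. The work goes in short steps, Python scripts to look and compute and a tool call to move; the robot and the scene stay as the last step left them, time stands still between calls to the robot, and variables do not carry over. Pictures are saved under pics/ and viewed, and the job is handed in when it is done.

Besides the shell and the picture viewer there is one more tool, called after "Request:" in YAML: its name, and indented under it one key for each argument. carry_out: Moves the arm, as the interface text tells. Its arguments: {"type":"object","properties":{"plan":{"type":"array"},"grip_force":{"type":"number"}},"required":["plan"]}

```bash
mkdir -p pics; ls
python3 - <<'E'
from rig import ctrl
import cv2,numpy as np
for n in("side","top"):
    c=ctrl.capture(n); cv2.imwrite(f"pics/{n}0.png",c["color"]); np.savez(f"{n}0.npz",**{k:np.array(v) for k,v in c.items()})
    print(n,c["fx"],c["fy"],c["cx"],c["cy"],np.round(c["cam_to_world"],3).tolist(),[k for k in c])
print(ctrl.sense())
E
```

```text
pics
side 414.97219069480224 414.97219069480224 321.64512591637697 195.83784663700175 [[0.941, 0.229, -0.248, 404.041], [-0.338, 0.606, -0.721, -578.872], [-0.015, 0.762, 0.648, 610.471], [0.0, 0.0, 0.0, 1.0]] ['color', 'range_z', 'fx', 'fy', 'cx', 'cy', 'cam_to_world']
top 493.7392234805916 493.7392234805916 321.0602010928602 204.65296309944634 [[-0.021, 0.982, -0.188, 430.823], [-1.0, -0.022, -0.001, 5.561], [-0.005, 0.188, 0.982, 983.454], [0.0, 0.0, 0.0, 1.0]] ['color', 'range_z', 'fx', 'fy', 'cx', 'cy', 'cam_to_world']
{'time_s': 0.1, 'joints': array([-1.55336654e+00,  3.13401583e-01,  1.49836640e+00, -2.59078300e-05,
        1.33102151e+00, -2.23383335e-01]), 'dq': array([ 0.0010796 , -0.00141567, -0.00224911,  0.00057702, -0.00033252,
        0.00065111]), 'tau': array([ 2.93162040e-03, -4.12901402e+01, -2.60141283e+01, -1.53627939e-04,
        2.99533815e-03,  2.25453482e-05]), 'eef_pos': array([ 125.19451453, -509.60874783,  230.78646363]), 'ee_rot': array([-5.96542180e-04,  9.92759335e-01,  1.20118875e-01,  4.89995687e-05]), 'force': array([-0.06716888,  0.05925099,  0.73304939]), 'wrist_torque': array([-0.01136011, -0.0378176 ,  0.00105218]), 'grip_width': 0.997468968947097}
```

View pics/side0.png

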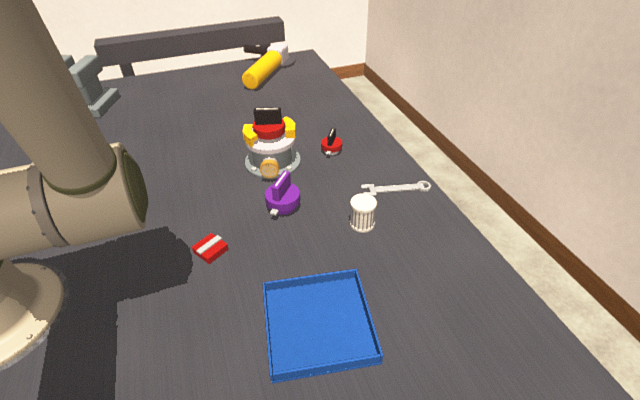

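View pics/top0.png

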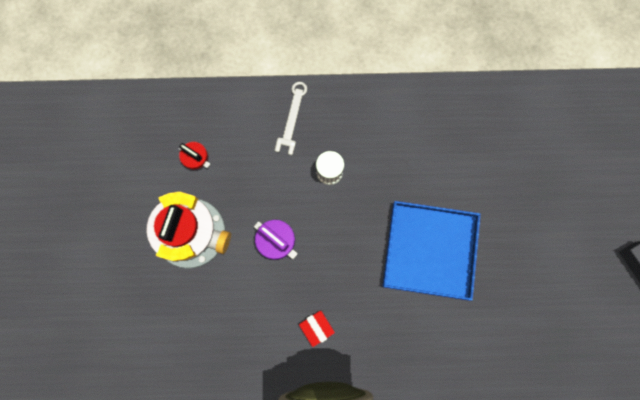

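Candidates in top view: the red cover in the pot (175,225), a small loose red one (193,155), and a purple one (275,240). Purple is excluded, and the pot cover is the larger red one. I'll confirm it in a crop and measure.

```bash
cat > h.py <<'E'
import numpy as np,cv2
def cloud(c):
    z=c["range_z"].astype(float); v,u=np.mgrid[:z.shape[0],:z.shape[1]]
    P=np.stack([(u-c["cx"])/c["fx"]*z,-(v-c["cy"])/c["fy"]*z,-z],-1)
    T=np.array(c["cam_to_world"]); W=P@T[:3,:3].T+T[:3,3]; W[z<=0]=np.nan; return W
def masks(c):
    hsv=cv2.cvtColor(c["color"],cv2.COLOR_BGR2HSV); H,S,V=[hsv[...,i].astype(int) for i in range(3)]
    return dict(red=((H<6)|(H>174))&(S>150)&(V>90),yellow=(H>20)&(H<32)&(S>150)&(V>120),black=(V<60)&(S<120),blue=(H>100)&(H<120)&(S>150))
E
python3 - <<'E'
from h import *
for n in("side","top"):
    c=dict(np.load(n+"0.npz")); W=cloud(c); m=masks(c)
    print(n,"bench z",[np.round(np.nanmedian(W[r:r+10,k:k+10].reshape(-1,3),0),1) for r,k in((300,420),(100,350) if n=="top" else (120,160))])
    X,Y,Z=W[...,0],W[...,1],W[...,2]
    for k in("yellow","red","black","blue"):
        g=m[k]&(Z>3)
        if k in("red","yellow"): g&=(Z>70)
        if k=="black": g&=(Z>140)&(X<600)&(Y>150)&(X>300)
        p=W[g]
        if len(p)==0: print(k,0);continue
        print(k,len(p),"med",np.round(np.nanmedian(p,0),1),"min",np.round(np.nanpercentile(p,2,axis=0),1),"max",np.round(np.nanpercentile(p,98,axis=0),1))
    q=m["black"]&(Z>144)&(Y>150)&(X>300)&(X<600)
    p=W[q][:,:2].astype(np.float32); r=cv2.minAreaRect(p); print("bar rect",r, "pca",np.degrees(np.arctan2(*np.linalg.svd(p-p.mean(0),full_matrices=0)[2][0][::-1])), p.mean(0))
    for k,lo,hi in(("red",100,118),("yellow",96,108)):
        s=m[k]&(Z>lo)&(Z<hi)&(Y>150); p=W[s][:,:2].astype(np.float32); print(k,"circ",cv2.minEnclosingCircle(p),len(p),cv2.minAreaRect(p))
    s=m["blue"]&(Y<-50); p=W[s]; print("tray",cv2.minAreaRect(p[(p[:,2]>18)][:,:2].astype(np.float32)),cv2.minAreaRect(p[:,:2].astype(np.float32)),np.percentile(p[:,2],[2,50,98]))
a=cv2.imread("pics/top0.png")[120:290,110:330]; cv2.imwrite("pics/crop0.png",cv2.resize(a,None,fx=3.5,fy=3.5,interpolation=cv2.INTER_CUBIC))
E
```

```text
side bench z [array([ 705.3, -236. ,    1.1]), array([321.7, 553.8,   2.3])]
yellow 326 med [603.2 256.3 102.5] min [507.2 236.3  84.8] max [625.4 296.5 105.1]
red 411 med [561.1 242.  111.4] min [531.8 230.3  93.5] max [597.9 270.1 114.4]
black 93 med [566.  260.6 144.7] min [537.2 251.8 140.2] max [594.2 271.7 149.5]
blue 10178 med [ 518.9 -215.7    5.7] min [ 433.9 -301.     3.4] max [ 604.7 -120.9   27.6]
bar rect ((565.8021850585938, 261.782958984375), (7.2776665687561035, 59.19792938232422), 71.83160400390625) pca 161.5502 [567.10425 260.85388]
red circ ((565.6589965820312, 264.0760498046875), 36.97166061401367) 333 ((563.5371704101562, 254.4521484375), (49.98017883300781, 72.51600646972656), 74.60272979736328)
yellow circ ((566.4652099609375, 268.0605773925781), 62.12565231323242) 271 ((566.7990112304688, 267.3622741699219), (123.4577407836914, 66.77532958984375), 0.8445689678192139)
tray ((520.1465454101562, -210.03382873535156), (170.33663940429688, 168.6976318359375), 80.0555648803711) ((520.1204833984375, -210.06451416015625), (170.4436798095703, 168.68695068359375), 80.02
[... 529 characters left out ...]
482421875), (14.295000076293945, 58.40576171875), 72.3775405883789) pca 161.83656 [564.11346 264.5755 ]
red circ ((567.6278686523438, 267.9292297363281), 37.718509674072266) 839 ((565.4288330078125, 268.04541015625), (70.64640808105469, 74.08728790283203), 4.368234157562256)
yellow circ ((567.3250122070312, 268.9464416503906), 62.45954132080078) 786 ((567.1778564453125, 268.2308349609375), (65.12641143798828, 124.4553451538086), 89.14479064941406)
tray ((521.487060546875, -207.68748474121094), (169.05862426757812, 169.5767059326172), 80.10824584960938) ((521.4380493164062, -207.54055786132812), (169.33734130859375, 169.76512145996094), 80.13146209716797) [ 0.74933511  4.7285346  27.3680594 ]
```

View pics/crop0.png

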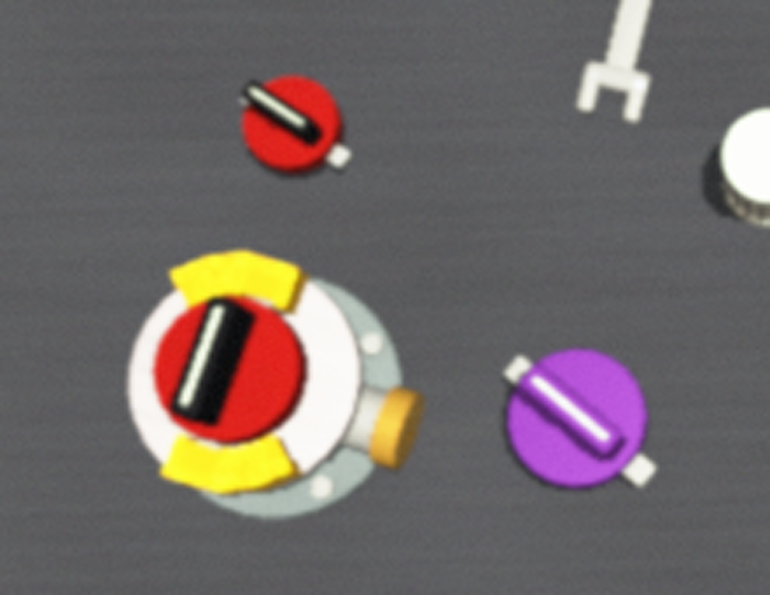

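The crop confirms it: the large red cover sits between the yellow lugs with the pipe stub lower right. That puts the pot yaw at about -18° and its axis at about (567, 267.7). The tray centre is about (521, -209). Next I turn the tool and travel to the pot.

Request:
carry_out:
  plan:
    - [85, [0, 0, 0], [0, 0, 1.06]]
    - [85, [0, 0, 0], [0, 0, 1.06]]
    - [85, [0, 0, 0], [0, 0, 1.06]]
    - [85, [0, 0, 0], [0, 0, 1.06]]
    - [85, [0, 0, 0], [0, 0, 1.06]]
    - [85, [7, -35, 0], [0, 0, 0]]
    - [85, [7, -35, 0], [0, 0, 0]]
    - [85, [7, -35, 0], [0, 0, 0]]
    - [85, [7, -35, 0], [0, 0, 0]]
    - [85, [7, -35, 0], [0, 0, 0]]
    - [85, [7, -35, 0], [0, 0, 0]]
    - [85, [7, -35, 0], [0, 0, 0]]
    - [85, [7, -35, 0], [0, 0, 0]]
    - [85, [7, -35, 0], [0, 0, 0]]
    - [85, [7, -35, 0], [0, 0, 0]]
    - [85, [7, -35, 0], [0, 0, 0]]
    - [85, [7, -35, 0], [0, 0, 0]]
    - [85, [0, 0, 0], [0, 0, 0]]

```text
time_s: 1.6
eef_pos: [336.4, -131.8, 231.3]
ee_rot: [-0.001, 0.988, -0.153, 0.0]
force: [-0.3, -0.9, 0.1]
grip_width: 0.994
```

```bash
cat > st.py <<'E'
from rig import ctrl
import numpy as np
from scipy.spatial.transform import Rotation as R
def st(tgt=None,zt=None):
    s=ctrl.sense(); q=s["ee_rot"]; M=R.from_quat([q[1],q[2],q[3],q[0]]).as_matrix()
    print("t",round(s["time_s"],2),"p",np.round(s["eef_pos"],1),"yaw",np.round(np.degrees(np.arctan2(M[1,0],M[0,0])),2),"tilt",np.round(np.degrees(np.arccos(-M[2,2])),2),"F",np.round(s["force"],1),"T",np.round(s["wrist_torque"],2),"g",round(s["grip_width"]*85.4,1),"q",np.round(s["joints"],2))
    if tgt is not None: print("tool shift",np.round(M.T@(np.array(tgt)-s["eef_pos"]),1))
E
python3 -c "
from st import *
st([567,267.7,231])"
```

```text
t 1.6 p [ 336.4 -131.8  231.3] yaw -17.63 tilt 0.08 F [-0.3 -0.9  0.1] T [-0.07  0.01  0.03] g 84.9 q [-0.7  -0.06  1.93  0.    1.28  1.18]
tool shift [  98.8 -450.6    0.9]
```

Request:
carry_out:
  plan:
    - [85, [7.5, -34.5, 0], [0, 0, 0]]
    - [85, [7.5, -34.5, 0], [0, 0, 0]]
    - [85, [7.5, -34.5, 0], [0, 0, 0]]
    - [85, [7.5, -34.5, 0], [0, 0, 0]]
    - [85, [7.5, -34.5, 0], [0, 0, 0]]
    - [85, [7.5, -34.5, 0], [0, 0, 0]]
    - [85, [7.5, -34.5, 0], [0, 0, 0]]
    - [85, [7.5, -34.5, 0], [0, 0, 0]]
    - [85, [7.5, -34.5, 0], [0, 0, 0]]
    - [85, [7.5, -34.5, 0], [0, 0, 0]]
    - [85, [7.5, -34.5, 0], [0, 0, 0]]
    - [85, [7.5, -34.5, 0], [0, 0, 0]]
    - [85, [7.5, -34.5, 0], [0, 0, 0]]
    - [85, [0, 0, 0], [0, 0, 0.06]]
    - [85, [0, 0, 0], [0, 0, 0]]
    - [85, [0, 0, 0], [0, 0, 0]]

```text
time_s: 2.93
eef_pos: [566.0, 259.4, 230.9]
ee_rot: [0.0, 0.987, -0.16, -0.0]
force: [0.0, 0.7, 0.5]
grip_width: 0.993
```

```bash
python3 -c "
from st import *
import cv2
st([567,267.7,120])
for n in ('top','side'):
    c=ctrl.capture(n); np.savez(n+'1.npz',**{k:np.array(v) for k,v in c.items()}); cv2.imwrite(f'pics/{n}1.png',c['color'])
"
```

```text
t 2.93 p [566.  259.4 230.9] yaw -18.37 tilt 0.07 F [0.  0.7 0.5] T [ 0.02 -0.   -0.02] g 84.8 q [ 0.24  0.53  1.17 -0.    1.43  2.13]
tool shift [ -1.6  -8.3 110.8]
```

View pics/side1.png

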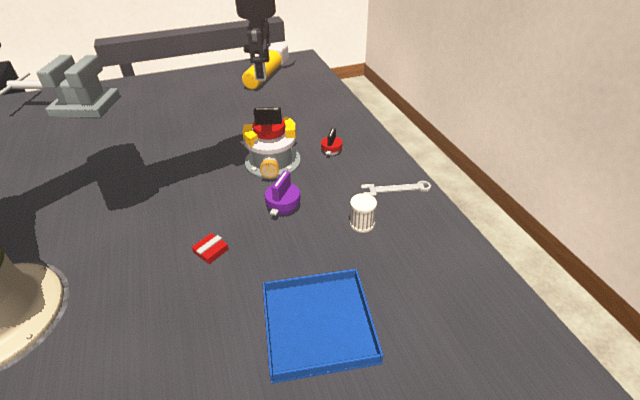

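Request:
carry_out:
  plan:
    - [85, [-1.6, -8.3, 0], [0, 0, -0.06]]
    - [85, [0, 0, 20], [0, 0, 0]]
    - [85, [0, 0, 20], [0, 0, 0]]
    - [85, [0, 0, 20], [0, 0, 0]]
    - [85, [0, 0, 20], [0, 0, 0]]
    - [85, [0, 0, 12], [0, 0, 0]]
    - [85, [0, 0, 12], [0, 0, 0]]
    - [85, [0, 0, 10], [0, 0, 0]]
    - [85, [0, 0, 0], [0, 0, 0]]
    - [85, [0, 0, 0], [0, 0, 0]]
    - [85, [0, 0, 0], [0, 0, 0]]

```text
time_s: 3.95
eef_pos: [567.8, 268.5, 118.3]
ee_rot: [-0.0, 0.988, -0.156, 0.001]
force: [0.5, 0.1, -0.5]
grip_width: 0.997
```

```bash
python3 -c "
from st import *
import cv2
st([567,267.7,116.5])
c=ctrl.capture('side'); cv2.imwrite('pics/s2.png',cv2.resize(c['color'][60:190,190:350],None,fx=4,fy=4))
c=ctrl.capture('top'); cv2.imwrite('pics/t2.png',c['color'])
"
```

```text
t 3.95 p [567.8 268.5 118.3] yaw -18.01 tilt 0.1 F [ 0.5  0.1 -0.5] T [-0.    0.    0.01] g 85.1 q [0.26 0.64 1.31 0.   1.2  2.14]
tool shift [-0.5  1.   1.8]
```

View pics/s2.png

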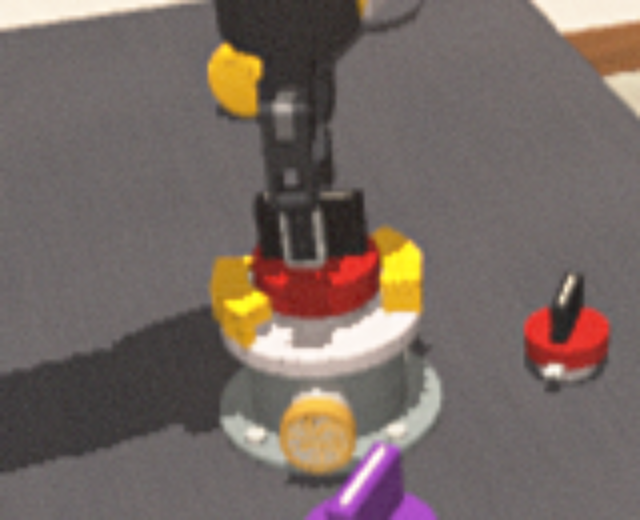

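The fingers straddle the bar, with the finger in front of it at crop (305,225). Closing now.

Request:
carry_out:
  plan:
    - [85, [-0.5, 0.5, 1], [0, 0, 0]]
    - [40, [0, 0, 0], [0, 0, 0]]
    - [40, [0, 0, 0], [0, 0, 0]]
    - [10, [0, 0, 0], [0, 0, 0]]
    - [8, [0, 0, 0], [0, 0, 0]]
    - [8, [0, 0, 0], [0, 0, 0]]
    - [8, [0, 0, 0], [0, 0, 0]]
    - [8, [0, 0, 0], [0, 0, 0]]
    - [8, [0, 0, 0], [0, 0, 0]]
    - [8, [0, 0, 0], [0, 0, 0]]
  grip_force: 100

```text
time_s: 4.88
eef_pos: [566.8, 268.2, 116.6]
ee_rot: [-0.0, 0.988, -0.156, 0.0]
force: [-0.2, 1.1, 3.5]
grip_width: 0.169
```

```bash
python3 -c "
from st import *
st()"
```

```text
t 4.88 p [566.8 268.2 116.6] yaw -18.0 tilt 0.03 F [-0.2  1.1  3.5] T [ 0.09  0.17 -0.05] g 14.4 q [0.26 0.64 1.31 0.   1.19 2.14]
```

Gripped with almost no side force, so centring is good. Press down 9 mm.

Request:
carry_out:
  plan:
    - [8, [0, 0, 2], [0, 0, 0]]
    - [8, [0, 0, 2], [0, 0, 0]]
    - [8, [0, 0, 2], [0, 0, 0]]
    - [8, [0, 0, 2], [0, 0, 0]]
    - [8, [0, 0, 1], [0, 0, 0]]
    - [8, [0, 0, 0], [0, 0, 0]]
    - [8, [0, 0, 0], [0, 0, 0]]

```text
time_s: 5.47
eef_pos: [566.8, 268.2, 108.1]
ee_rot: [-0.0, 0.988, -0.156, 0.0]
force: [-2.1, 0.0, 8.4]
grip_width: 0.172
```

```bash
python3 -c "
from st import *
st()
import cv2
c=ctrl.capture('side'); cv2.imwrite('pics/s3.png',cv2.resize(c['color'][60:190,190:350],None,fx=4,fy=4))"
```

```text
t 5.47 p [566.8 268.2 108.1] yaw -18.0 tilt 0.05 F [-2.1  0.   8.4] T [-0.08  0.55 -0.02] g 14.7 q [0.26 0.65 1.32 0.   1.18 2.14]
```

View pics/s3.png

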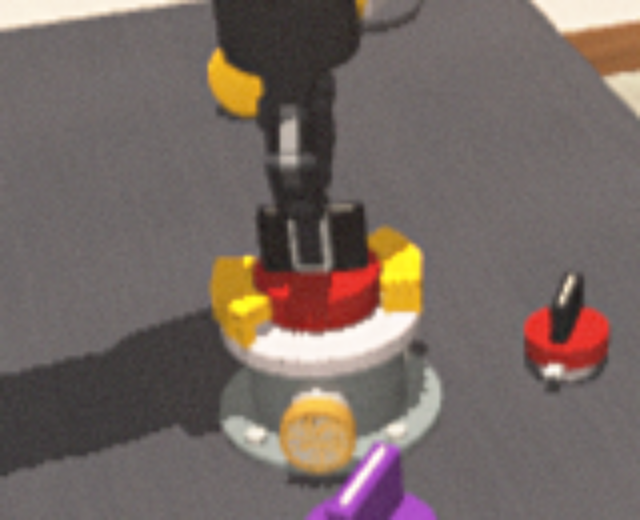

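It went down about 8.5 mm and the force rose as expected, with no rim contact. I add 0.8 mm and turn anticlockwise.

Request:
carry_out:
  plan:
    - [8, [0, 0, 0.8], [0, 0, 0]]
    - [8, [0, 0, 0], [0, 0, -0.5]]
    - [8, [0, 0, 0], [0, 0, -0.5]]
    - [8, [0, 0, 0], [0, 0, -0.5]]
    - [8, [0, 0, 0], [0, 0, -0.5]]
    - [8, [0, 0, 0], [0, 0, -0.5]]
    - [8, [0, 0, 0], [0, 0, -0.5]]
    - [8, [0, 0, 0], [0, 0, 0]]
    - [8, [0, 0, 0], [0, 0, 0]]

```text
time_s: 6.27
eef_pos: [567.4, 268.2, 107.7]
ee_rot: [-0.0, 1.0, 0.0, 0.001]
force: [-0.2, 0.7, 9.5]
grip_width: 0.171
```

```bash
python3 -c "
from st import *
st()"
```

```text
t 6.27 p [567.4 268.2 107.7] yaw 0.02 tilt 0.14 F [-0.2  0.7  9.5] T [-0.14  0.17  0.08] g 14.6 q [ 0.26  0.65  1.32 -0.    1.17  1.83]
```

Request:
carry_out:
  plan:
    - [8, [0, 0, 0], [0, 0, -0.75]]
    - [8, [0, 0, 0], [0, 0, -0.75]]
    - [8, [0, 0, 0], [0, 0, -0.75]]
    - [8, [0, 0, 0], [0, 0, -0.75]]
    - [8, [0, 0, 0], [0, 0, -0.75]]
    - [8, [0, 0, 0], [0, 0, -0.75]]
    - [8, [0, 0, 0], [0, 0, -0.75]]
    - [8, [0, 0, 0], [0, 0, -0.75]]
    - [8, [0, 0, 0], [0, 0, -0.75]]
    - [8, [0, 0, 0], [0, 0, -0.75]]
    - [8, [0, 0, 0], [0, 0, -0.75]]
    - [8, [0, 0, 0], [0, 0, -0.75]]
    - [8, [0, 0, 0], [0, 0, -0.75]]
    - [8, [0, 0, 0], [0, 0, -0.75]]
    - [8, [0, 0, 0], [0, 0, -0.75]]
    - [8, [0, 0, 0], [0, 0, -0.75]]
    - [8, [0, 0, 0], [0, 0, 0]]
    - [8, [0, 0, 0], [0, 0, 0]]

```text
time_s: 7.77
eef_pos: [567.7, 268.2, 107.8]
ee_rot: [0.001, 0.809, 0.588, 0.002]
force: [-0.9, 0.1, 9.3]
grip_width: 0.173
```

```bash
python3 -c "
from st import *
st()
import cv2
c=ctrl.capture('side'); cv2.imwrite('pics/s4.png',cv2.resize(c['color'][60:190,190:350],None,fx=4,fy=4))"
```

```text
t 7.77 p [567.7 268.2 107.8] yaw 72.03 tilt 0.19 F [-0.9  0.1  9.3] T [-0.07 -0.05  0.13] g 14.7 q [ 0.26  0.65  1.32 -0.    1.17  0.57]
```

View pics/s4.png

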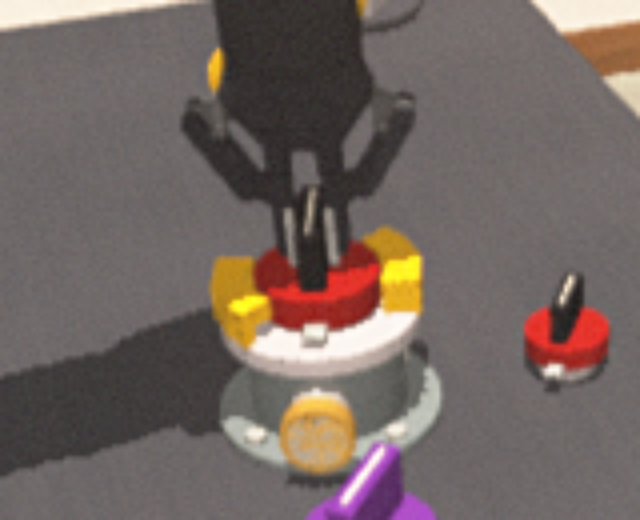

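The cover turned 90°. The ear shows at crop (315,335), over the pipe stub and clear of both lugs. Lift straight.

Request:
carry_out:
  plan:
    - [8, [0, 0, -3], [0, 0, 0]]
    - [8, [0, 0, -3], [0, 0, 0]]
    - [8, [0, 0, -4], [0, 0, 0]]
    - [8, [0, 0, -5], [0, 0, 0]]
    - [8, [0, 0, -6], [0, 0, 0]]
    - [8, [0, 0, -8], [0, 0, 0]]
    - [8, [0, 0, -10], [0, 0, 0]]
    - [8, [0, 0, -15], [0, 0, 0]]
    - [8, [0, 0, -15], [0, 0, 0]]
    - [8, [0, 0, -15], [0, 0, 0]]
    - [8, [0, 0, -15], [0, 0, 0]]
    - [8, [0, 0, -8], [0, 0, 0]]
    - [8, [0, 0, 0], [0, 0, 0]]
    - [8, [0, 0, 0], [0, 0, 0]]

```text
time_s: 8.98
eef_pos: [566.5, 268.1, 213.2]
ee_rot: [-0.0, 0.809, 0.588, -0.0]
force: [-0.3, -0.6, -2.6]
grip_width: 0.167
```

```bash
python3 -c "
from st import *
st([521,-209,215])
import cv2
c=ctrl.capture('side'); cv2.imwrite('pics/s5.png',cv2.resize(c['color'][40:190,190:350],None,fx=4,fy=4))"
```

```text
t 8.98 p [566.5 268.1 213.2] yaw 72.0 tilt 0.02 F [-0.3 -0.6 -2.6] T [ 0.02  0.05 -0.01] g 14.3 q [0.26 0.55 1.19 0.   1.4  0.57]
tool shift [-467.8  104.1   -1.7]
```

View pics/s5.png

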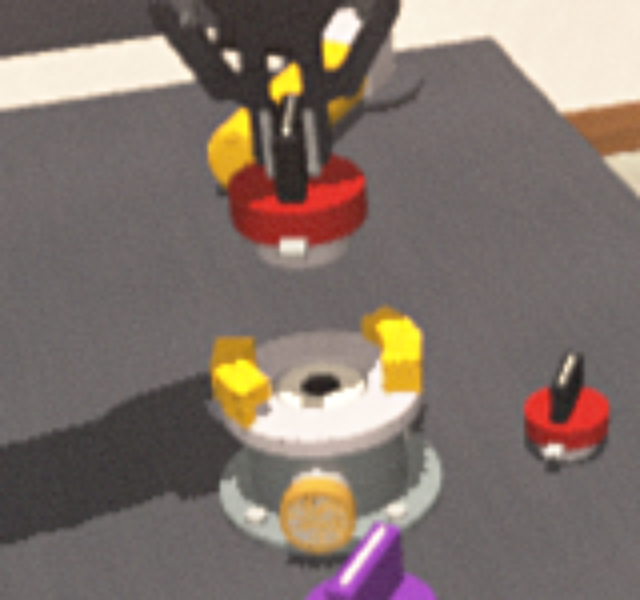

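The cover is off the pot and hanging level, and the wrench force of -2.6 N fits 0.25 kg. Carrying it to the tray.

Request:
carry_out:
  plan:
    - [8, [-12, 3, 0], [0, 0, 0]]
    - [8, [-25, 5.5, 0], [0, 0, 0]]
    - [8, [-25, 5.5, 0], [0, 0, 0]]
    - [8, [-25, 5.5, 0], [0, 0, 0]]
    - [8, [-25, 5.5, 0], [0, 0, 0]]
    - [8, [-25, 5.5, 0], [0, 0, 0]]
    - [8, [-25, 5.5, 0], [0, 0, 0]]
    - [8, [-25, 5.5, 0], [0, 0, 0]]
    - [8, [-25, 5.5, 0], [0, 0, 0]]
    - [8, [-25, 5.5, 0], [0, 0, 0]]
    - [8, [-25, 5.5, 0], [0, 0, 0]]
    - [8, [-25, 5.5, 0], [0, 0, 0]]
    - [8, [-25, 5.5, 0], [0, 0, 0]]
    - [8, [-25, 5.5, 0], [0, 0, 0]]
    - [8, [-25, 5.5, 0], [0, 0, 0]]
    - [8, [-25, 5.5, 0], [0, 0, 0]]
    - [8, [-25, 5.5, 0], [0, 0, 0]]
    - [8, [-25, 5.5, 0], [0, 0, 0]]
    - [8, [-25, 5.5, 0], [0, 0, 0]]
    - [8, [-10, 3, 0], [0, 0, 0]]

```text
time_s: 10.7
eef_pos: [519.4, -216.3, 212.6]
ee_rot: [-0.0, 0.81, 0.587, -0.001]
force: [0.3, -1.2, -2.4]
grip_width: 0.17
```

Request:
carry_out:
  plan:
    - [8, [0, 0, 0], [0, 0, 0]]
    - [8, [0, 0, 0], [0, 0, 0]]
    - [8, [0, 0, 0], [0, 0, 0]]

```text
time_s: 10.95
eef_pos: [520.6, -212.3, 213.2]
ee_rot: [-0.0, 0.809, 0.588, 0.0]
force: [-1.0, 0.8, -3.1]
grip_width: 0.173
```

```bash
python3 -c "
from st import *
from h import *
st([521,-209,60])
c=ctrl.capture('side'); cv2.imwrite('pics/s6.png',c['color'])
W=cloud(c); m=masks(c)['red']&(W[...,2]>100); p=W[m]; print(len(p),np.round(np.nanpercentile(p,[2,50,98],axis=0),1))
"
```

```text
t 10.95 p [ 520.6 -212.3  213.2] yaw 72.03 tilt 0.05 F [-1.   0.8 -3.1] T [-0.01  0.02 -0.01] g 14.8 q [-0.6   0.41  1.41  0.    1.32 -0.28]
tool shift [  3.2  -0.5 153.2]
1497 [[ 483.  -249.6  189.8]
 [ 508.7 -232.   208.2]
 [ 553.  -190.5  210.2]]
```

View pics/s6.png

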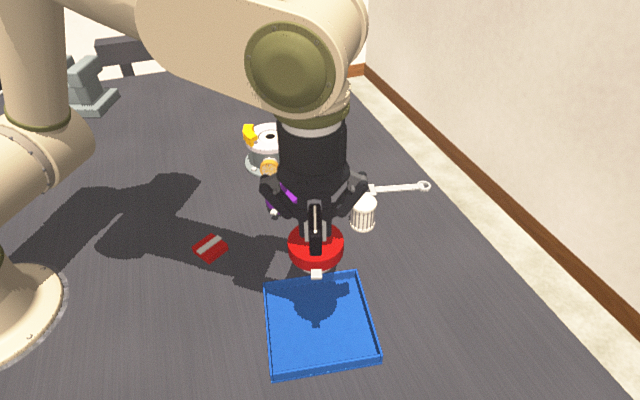

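The cover hangs level over the tray. Estimated grip point is TCP +16.4 mm, so the floor is reached at TCP ≈ 49.6. I go down to about 5 mm above that, then creep.

Request:
carry_out:
  plan:
    - [8, [1.5, 0, 10], [0, 0, 0]]
    - [8, [1.5, 0, 20], [0, 0, 0]]
    - [8, [0, 0, 20], [0, 0, 0]]
    - [8, [0, 0, 20], [0, 0, 0]]
    - [8, [0, 0, 20], [0, 0, 0]]
    - [8, [0, 0, 20], [0, 0, 0]]
    - [8, [0, 0, 18], [0, 0, 0]]
    - [8, [0, 0, 14], [0, 0, 0]]
    - [8, [0, 0, 10], [0, 0, 0]]
    - [8, [0, 0, 5], [0, 0, 0]]
    - [8, [0, 0, 0], [0, 0, 0]]
    - [8, [0, 0, 0], [0, 0, 0]]
    - [8, [0, 0, 0], [0, 0, 0]]

```text
time_s: 12.08
eef_pos: [522.1, -210.6, 57.3]
ee_rot: [0.001, 0.809, 0.588, 0.0]
force: [-0.7, -0.0, -2.3]
grip_width: 0.172
```

Request:
carry_out:
  plan:
    - [8, [0, 0, 1], [0, 0, 0]]
    - [8, [0, 0, 1], [0, 0, 0]]
    - [8, [0, 0, 1], [0, 0, 0]]
    - [8, [0, 0, 0], [0, 0, 0]]
    - [8, [0, 0, 0], [0, 0, 0]]

```text
time_s: 12.5
eef_pos: [521.6, -210.4, 53.5]
ee_rot: [-0.0, 0.809, 0.588, 0.0]
force: [1.1, 0.6, -2.7]
grip_width: 0.172
```

```bash
python3 -c "
from st import *
st()
"
```

```text
t 12.5 p [ 521.6 -210.4   53.5] yaw 71.99 tilt 0.0 F [ 1.1  0.6 -2.7] T [-0.    0.07  0.02] g 14.7 q [-0.59  0.59  1.58  0.    0.97 -0.28]
```

Request:
carry_out:
  plan:
    - [8, [0, 0, 1], [0, 0, 0]]
    - [8, [0, 0, 1], [0, 0, 0]]
    - [8, [0, 0, 1], [0, 0, 0]]
    - [8, [0, 0, 0], [0, 0, 0]]
    - [8, [0, 0, 0], [0, 0, 0]]

```text
time_s: 12.92
eef_pos: [521.6, -210.4, 50.4]
ee_rot: [-0.0, 0.809, 0.588, -0.0]
force: [0.3, 0.3, -1.9]
grip_width: 0.174
```

Request:
carry_out:
  plan:
    - [8, [0, 0, 0.5], [0, 0, 0]]
    - [8, [0, 0, 0], [0, 0, 0]]
    - [8, [0, 0, 0], [0, 0, 0]]

```text
time_s: 13.17
eef_pos: [521.6, -210.4, 50.0]
ee_rot: [-0.0, 0.809, 0.588, 0.0]
force: [0.1, 0.3, -2.8]
grip_width: 0.17
```

```bash
python3 -c "
from st import *
st()
"
```

```text
t 13.17 p [ 521.6 -210.4   50. ] yaw 72.0 tilt 0.0 F [ 0.1  0.3 -2.8] T [-0.03  0.   -0.02] g 14.5 q [-0.59  0.6   1.58  0.    0.96 -0.28]
```

Request:
carry_out:
  plan:
    - [8, [0, 0, 0.6], [0, 0, 0]]
    - [8, [0, 0, 0], [0, 0, 0]]
    - [8, [0, 0, 0], [0, 0, 0]]

```text
time_s: 13.42
eef_pos: [521.7, -210.5, 49.7]
ee_rot: [0.0, 0.809, 0.588, 0.0]
force: [-1.3, 0.9, 3.3]
grip_width: 0.173
```

Request:
carry_out:
  plan:
    - [8, [0, 0, 0.6], [0, 0, 0]]
    - [8, [0, 0, 0], [0, 0, 0]]
    - [8, [0, 0, 0], [0, 0, 0]]

```text
time_s: 13.67
eef_pos: [521.7, -210.5, 49.7]
ee_rot: [0.0, 0.809, 0.588, 0.0]
force: [-4.8, 3.1, 8.8]
grip_width: 0.172
```

```bash
python3 -c "
from st import *
from h import *
st()
c=ctrl.capture('side'); cv2.imwrite('pics/s7.png',cv2.resize(c['color'][200:390,220:420],None,fx=3,fy=3))
"
```

```text
t 13.67 p [ 521.7 -210.5   49.7] yaw 72.0 tilt 0.03 F [-4.8  3.1  8.8] T [0.28 0.7  0.07] g 14.7 q [-0.59  0.6   1.58 -0.    0.96 -0.28]
```

View pics/s7.png

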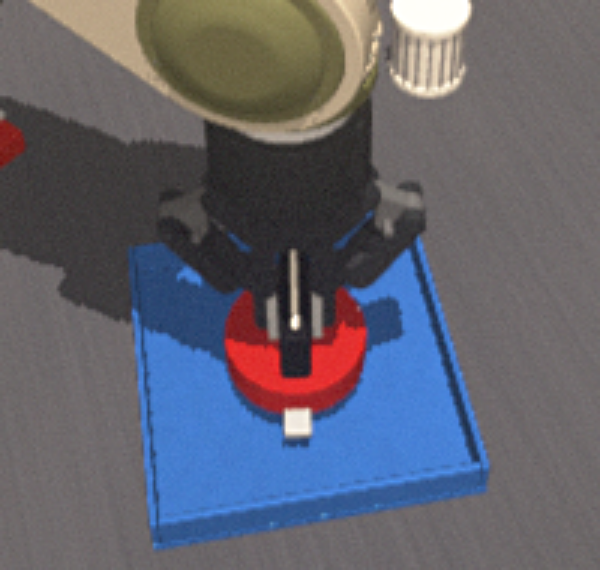

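Floor contact came at TCP 49.7, as predicted. Release, then rise.

Request:
carry_out:
  plan:
    - [8, [0, 0, -0.5], [0, 0, 0]]
    - [20, [0, 0, 0], [0, 0, 0]]
    - [30, [0, 0, 0], [0, 0, 0]]
    - [45, [0, 0, 0], [0, 0, 0]]
    - [55, [0, 0, 0], [0, 0, 0]]
    - [55, [0, 0, 0], [0, 0, 0]]
    - [55, [0, 0, 0], [0, 0, 0]]
    - [55, [0, 0, -8], [0, 0, 0]]
    - [55, [0, 0, -15], [0, 0, 0]]
    - [55, [0, 0, -20], [0, 0, 0]]
    - [55, [0, 0, -20], [0, 0, 0]]
    - [55, [0, 0, -20], [0, 0, 0]]
    - [55, [0, 0, -20], [0, 0, 0]]
    - [55, [0, 0, -20], [0, 0, 0]]
    - [55, [0, 0, -20], [0, 0, 0]]
    - [55, [0, 0, 0], [0, 0, 0]]
    - [55, [0, 0, 0], [0, 0, 0]]

```text
time_s: 15.13
eef_pos: [521.9, -210.6, 193.5]
ee_rot: [0.001, 0.809, 0.588, 0.0]
force: [-0.2, -0.1, -0.8]
grip_width: 0.645
```

```bash
python3 -c "
from st import *
from h import *
st()
c=ctrl.capture('side'); cv2.imwrite('pics/s8.png',c['color'])
W=cloud(c); m=masks(c)['red']&(W[...,1]<-130)&(W[...,2]>30); p=W[m]; print(len(p),np.round(np.nanpercentile(p,[2,50,98],axis=0),1), cv2.minEnclosingCircle(p[p[:,2]>40][:,:2].astype(np.float32)))
q=p[(p[:,2]>42)]; A=np.c_[q[:,:2],np.ones(len(q))]; print('plane',np.linalg.lstsq(A,q[:,2],rcond=None)[0])
"
```

```text
t 15.13 p [ 521.9 -210.6  193.5] yaw 72.0 tilt 0.14 F [-0.2 -0.1 -0.8] T [ 0.01 -0.04 -0.05] g 55.1 q [-0.59  0.42  1.44  0.    1.27 -0.28]
1347 [[ 485.4 -247.4   31.9]
 [ 515.3 -219.9   44.9]
 [ 554.1 -179.6   47.8]] ((520.3634033203125, -211.23309326171875), 37.994258880615234)
plane [-9.94337636e-03 -1.98349188e-02  4.64451263e+01]
```

View pics/s8.png

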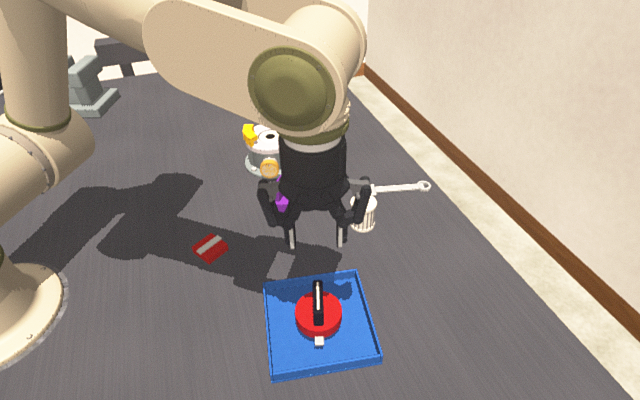

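The cover stands flat at (320,315) in the tray, bar up. Its disc top is at about 45 mm (44 expected), it sits within 3 mm of the tray centre, and its tilt is about 0.02 rad. The gripper is clear and the bystanders are unmoved, so I hand in.

```bash
python3 -c "
from rig import ctrl
print(ctrl.finish_job())"
```

```text
the job is handed in; nothing more can be done
None
```

The cover is off the pot and standing flat in the blue tray, bar upwards. I handed the job in at about 15 s; no verdict is reported.

- **What I did:** I gripped the black bar and pressed the cover down about 9 mm. I turned it 90° anticlockwise while it was held down and lifted it straight off. I then lowered it into the tray until the force reading showed contact, and only then let go.
- **Last checks:**
  - The cover's axis is within about 3 mm of the tray centre.
  - Its disc top is at about 45 mm, against 44 expected.
  - Its tilt is about 0.02 rad, close to the camera noise.
  - The gripper is empty and clear, at TCP height 193 mm.
  - The magnet, spare filter and wrench look unmoved in the last picture. The spare filter is partly hidden by the gripper, and I compared these by eye rather than measuring them.
- **Disagreements:** No check failed. The two cameras differed by about 2–3 mm on positions.

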